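# Slide the bead chart under the loom

### The job

Push the clear acrylic block that holds the bead chart along the table, in under the low side rail of the bead loom, until it lies square to the rails and centred beneath the loom, with the same small margin of block showing beyond both rails. Push it only with the fingers, keep it flat on the table all the way, never lifted or tipped, and leave the loom and everything else standing where it is.

Things in the scene. Friction and masses are not known exactly. Their poses are not given: they have to be found in the camera images.
- chart: Clear acrylic slab 140 x 120 mm, 12 mm thick, about 0.24 kg, loose on the table (ordinary friction), with a bead chart of coloured diamonds (strip 126 x 62 mm) in its top, a magnet in each corner. Origin: centre of its underside; x along the 140 mm and the strip, y along the 120 mm. Starts clear of the loom, left or right, turned up to 0.5 rad from it, up to 0.11 m out of line along it.
- loom: Dark wooden bead loom, unstrung, loose (about 0.65 kg), 290 mm long, 100 mm wide over its two side rails, 70 mm high at the end uprights. Origin: on the table under its centre; x along its length (within 0.15 rad of straight away from the robot), y across, z up. The block goes in across it, under a rail. Centred, the block shows 10 mm beyond each rail.
- loom_end (a point): Middle of the loom's +x end, 145 mm from its centre along its length, 25 mm above the table.
- rail_left (a point): Middle of the underside of the loom's rail at loom y = +43 mm, 16 mm above the table (4 mm headroom over the block). Each rail runs the loom's whole length, is 14 mm wide (outer faces at y = +-50 mm) and 18 mm high (top at 34 mm). Between the rails the loom is open from above, 72 mm wide.
- rail_right (a point): The same for the rail at loom y = -43 mm.
- foot (a point): Where a foot meets the table, at loom x = +110, y = +40 mm. Four such feet, 18 mm along x and 20 mm along y, under both uprights at x = +-110 mm: the free passage under the rails is 202 mm long. Brass wing nuts stick out to y = +-61 mm at x = +-132 mm.
- sharpener: Blue plastic pencil sharpener box with a pull-out tray and a crank, 100 x 56 x 94 mm without the crank, to the left of the work; origin at the centre of its underside. To be left alone.
- compass: Silver aluminium drawing compass lying flat, about 160 mm long and 60 mm wide, 8 mm high, to the right of the work; origin on the table near its middle. To be left alone.
- palette: Small white ceramic palette with six wells, 90 x 130 x 14 mm, to the left, beyond the sharpener; origin at the centre of its underside. To be left alone.
- jar_red: Small glass bead jar with a red lid, 38 mm across and 52 mm high, beyond the work; origin at the centre of its underside. To be left alone.
- jar_green: The same jar with a green lid. To be left alone.
- mug: Blue ceramic mug, 80 mm across and 85 mm high, to the right, beyond the compass; origin at the centre of its underside. To be left alone.
Mind the look-alikes: they are no part of the job. Leave any orange, purple or red look-alike of the chart alone.

How it is judged:
By the outcome, as a careful person would: the job done as asked, in the order asked, and still so for the second after the job is handed in, with the robot touching nothing.
It also fails if it takes over 67 s, if anything falls off the work surface, if the arm or the gripper's body presses on something with over 40 N, if the wrist force passes 120 N, or if a joint passes its speed limit or range.

### The arm

A 6-joint arm with a two-finger parallel gripper is mounted at the origin on the work surface. World frame = base frame: x ahead of the robot, y to its left, z up, the work surface at z = 0. Lengths are in m, angles in rad, forces in N, time in s.
With the tool pointing down it reaches from about 0.35 to 0.85 m from the base axis. Payload 8.1 kg.
Tool frame: the origin (TCP) lies at the centre of the arm's flange, where the gripper is bolted on; the fingertips stand 186 mm ahead of it and the grasp point (between the pads) lies 167 mm ahead of it; z points along the fingers, y is the line along which they close (so a half turn about z gives the same grasp; the last joint's range is limited). The gripper opens to 93 mm and grips with 3 to 60 N. Pads are 15 mm wide; open, the fingers measure 128 mm over their backs; the gripper's body (75 mm by 188 mm) begins 65 mm behind the grasp point.
Start: joints at [1.139, 0.13, 1.488, -0, 1.523, -0.085], TCP at [0.204, 0.564, 0.405] pointing down, gripper open.
Joint ranges: [-2.96, 2.96], [-0.89, 2.26], [0.02, 2.5], [-1.34, 4.48], [0, 2.73], [-2.66, 2.66]. Speed limits (rad/s): [2.39, 2.39, 2.79, 3.14, 3.14, 3.14].

### API

Orientations are given as a rotation vector (axis times angle).
In Python, from plant import robot gives the robot as it stands.
- The arm moves only by the tool apply_moves, never from a script. Its argument "series" is a list of rows, each a list of 2 entries, a list of its own where there are three numbers: the shift along the tool's x, y, z in mm, then the turn, a rotation vector about the tool's x, y, z in rad. A call has 1 to 12 rows; each row shifts and turns the commanded pose from where the row before left it, along the tool's axes as they then stand; what a row does not reach is not made up. A row lasts 1/12 s, in which the tool goes at most 41.7 mm and 7.16 degrees, less where a joint would pass 70% of its speed; a pose out of reach is approached as far as the arm can. A call is refused whole if a number of a shift passes 41.7 or a number of a turn 0.125, either way. A call with a gripper value outside its range is refused whole. "claw" is the opening, from 0 (shut) to 1 (fully open), set as the call begins (left out, the last holds). The fingers move at their own pace and stop on an object; "newtons" is the grip in N (left out, the last holds). Time passes only in rows, so rows that do not move let the fingers close. It gives the time, the measured TCP pose, the force, the opening and the grip force at its end, in the units of the state.
- robot.read_state(): the state, without advancing time (a new reading comes with each control period).
- robot.read_camera(name): name is "scene" or "top"; returns (picture, depth): 480x640x3 uint8, blue, green, red; 480x640 float32, m along the optical axis (not along the pixel's ray), 0 where there is no reading.
- robot.calibration(name): a dict with "fx", "fy", "cx", "cy" (pixels), "extrinsics" (4x4, takes a point from world to camera coordinates). Camera axes: x right, y down, z forward; pixel columns grow to the right and rows downward; lengths in m; the calibration is good to about 2 mm. A picture is of the moment at which its call begins. calibration takes no time and is no camera call.
- robot.close_job(): hands the job in; it is judged then, once.
The state is a dict: "t": time; "q": joint angles; "dq": joint speeds; "joint_torque": joint torques, N m; "tool_pos": TCP position; "orientation": TCP orientation; "force": force on the tool from outside, world axes, zero at the start; "wrist_torque": the same for the moment, N m; "opening": finger opening in m; "gripper_force": force on a finger pad.
Only numpy, scipy, OpenCV 4.12 (cv2) and the standard library are available. Lean on these libraries where they do the work, as an engineer would, in place of code of your own. Each camera call takes 0.05 s, during which the arm holds its last target. There are 200 camera calls.

## Working session

There is one attempt and no reset: what is moved stays moved. The work goes in short steps, Python scripts to look and compute and a tool call to move; the robot and the scene stay as the last step left them, time stands still between calls to the robot, and variables do not carry over. Pictures are saved under pics/ and viewed, at most 10 in all, crops included, and the job is handed in when it is done.

Besides the shell and the picture viewer there is one more tool, called after ">>>" as name(argument=value, ...) on one line, values as JSON. apply_moves: Moves the arm, as the interface text tells. Its arguments: {"type":"object","properties":{"series":{"type":"array"},"claw":{"type":"number"},"newtons":{"type":"number"}},"required":["series"]}

```bash
mkdir -p pics; ls; python3 - <<'E'
from plant import robot
import cv2,numpy as np
for n in("scene","top"):
    p,d=robot.read_camera(n); cv2.imwrite(f"pics/{n}0.png",p); np.save(f"{n}_d.npy",d)
    c=robot.calibration(n); print(n,c["fx"],c["cx"],c["cy"],np.round(c["extrinsics"],3).tolist())
s=robot.read_state(); print(s["t"],s["tool_pos"],s["orientation"])
E
```

```text
pics
scene 525.3141972865938 303.58397347752276 235.217453629512 [[0.857, 0.515, -0.012, -0.463], [0.269, -0.467, -0.842, -0.104], [-0.439, 0.719, -0.539, 1.759], [0.0, 0.0, 0.0, 1.0]]
top 592.765587272412 314.3400571380726 238.83254067492615 [[0.023, -1.0, -0.005, -0.001], [-0.992, -0.022, -0.125, 0.524], [0.125, 0.007, -0.992, 1.762], [0.0, 0.0, 0.0, 1.0]]
0.1 [0.20381338 0.56409534 0.40376554] [-5.41868296e-01 -3.09407381e+00  2.59079128e-03]
```

View pics/top0.png

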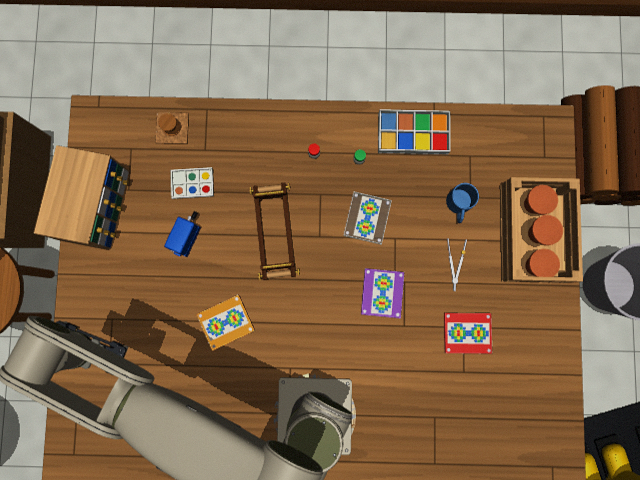

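View pics/scene0.png

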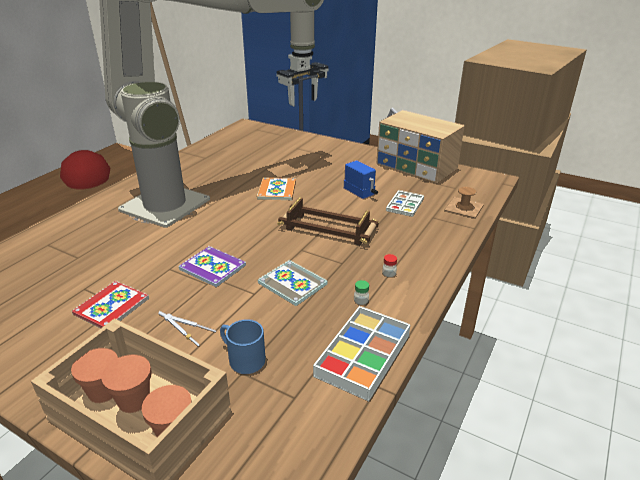

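The clear chart sits at top pixel (368,217), to the right of the loom at (275,230). The orange, purple and red charts are decoys.

```bash
python3 - <<'E'
import cv2,numpy as np
p=cv2.imread("pics/top0.png")
c=p[170:290,240:400]
cv2.imwrite("pics/crop0.png",cv2.resize(c,None,fx=5,fy=5,interpolation=cv2.INTER_NEAREST))
h=cv2.cvtColor(c,cv2.COLOR_BGR2HSV)
for (x,y) in [(259,230),(275,230),(290,230),(350,215),(358,190),(366,215),(330,230),(270,187)]: print(x,y,p[y,x],h[y-170,x-240])
E
```

```text
259 230 [17 37 68] [ 12 191  68]
275 230 [ 49  91 133] [ 15 161 133]
290 230 [16 31 55] [ 12 181  55]
350 215 [ 66  88 105] [ 17  95 105]
358 190 [ 50  90 131] [ 15 158 131]
366 215 [194 105  45] [108 196 194]
330 230 [ 61 104 153] [ 14 153 153]
270 187 [ 83 133 181] [ 15 138 181]
```

View pics/crop0.png

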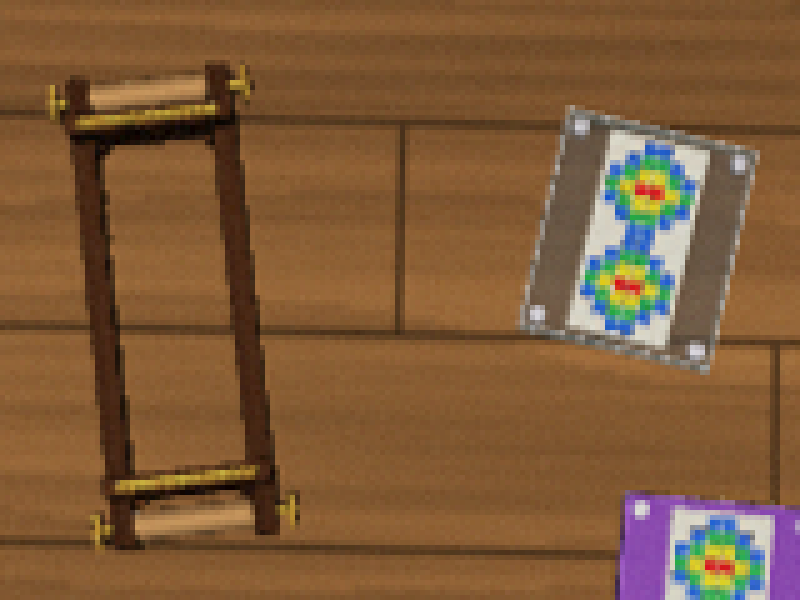

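```bash
cat > h.py <<'E'
from plant import robot
import cv2,numpy as np
def ray(n,uv,z):
    c=robot.calibration(n);E=np.array(c["extrinsics"]);R,t=E[:3,:3],E[:3,3]
    uv=np.atleast_2d(uv).astype(float)
    d=np.c_[(uv[:,0]-c["cx"])/c["fx"],(uv[:,1]-c["cy"])/c["fy"],np.ones(len(uv))]@R
    o=-R.T@t
    return (o+d*((z-o[2])/d[:,2])[:,None])[:,:2]
def cloud(n,dep):
    c=robot.calibration(n);E=np.array(c["extrinsics"]);v,u=np.mgrid[:480,:640]
    P=np.stack([(u-c["cx"])/c["fx"]*dep,(v-c["cy"])/c["fy"]*dep,dep],-1)
    return (P-E[:3,3])@E[:3,:3]
def rect(P):
    (c,s,a)=cv2.minAreaRect((P*1000).astype(np.float32)); b=cv2.boxPoints((c,s,a))
    return np.array(c),s,a
E
python3 - <<'E'
from h import *
p=cv2.imread("pics/top0.png");d=np.load("top_d.npy")
W=cloud("top",d)
v,u=np.mgrid[:480,:640]
roi=(u>240)&(u<305)&(v>175)&(v<288)&(d>0)
z=W[...,2]
print("table z",np.median(z[205:260,300:335]),"chart z",np.median(z[205:225,360:372]))
for lo,hi in((.024,.04),(.055,.085),(.024,.09)):
    m=roi&(z>lo)&(z<hi); print(lo,m.sum(),rect(W[m][:,:2]), W[m].min(0),W[m].max(0))
m=roi&(z>.024)&(z<.042)&(v>205)&(v<260)
left=[];right=[]
for r in range(205,260):
    c=np.where(m[r])[0]; 
    if len(c)<4: continue
    g=np.argmax(np.diff(c)); left.append(W[r,c[:g+1],:2].mean(0)); right.append(W[r,c[g+1:],:2].mean(0))
for q in(left,right):
    q=np.array(q);k=np.polyfit(q[:,0],q[:,1],1); print(len(q),k,np.std(q[:,1]-np.polyval(k,q[:,0])))
# chart
h=cv2.cvtColor(p,cv2.COLOR_BGR2HSV)
m=((h[...,1]<115)&(u>338)&(u<395)&(v>185)&(v<248)).astype(np.uint8)
cn=max(cv2.findContours(m,0,1)[0],key=cv2.contourArea)[:,0]
print("chart",rect(ray("top",cn,.010)))
s=((h[...,2]>140)&(u>338)&(u<395)&(v>185)&(v<248)).astype(np.uint8)
s=cv2.morphologyEx(s,cv2.MORPH_CLOSE,np.ones((3,3)));cn=max(cv2.findContours(s,0,1)[0],key=cv2.contourArea)[:,0]
print("strip",rect(ray("top",cn,.012)))
E
```

```text
table z -1.651940151170218e-05 chart z 0.012858181530011042
0.024 1031 (array([548.66003418, 134.54347229]), (291.3445739746094, 121.17245483398438), 7.700961112976074) [0.39896671 0.05761091 0.02414094] [0.69720646 0.21250304 0.03987369]
0.055 279 (array([548.70678711, 134.81880188]), (233.58343505859375, 98.23101043701172), 8.00784969329834) [0.42744531 0.07169964 0.05539893] [0.67075003 0.19877713 0.07828107]
0.024 1449 (array([548.66003418, 134.54347229]), (291.3445739746094, 121.17245483398438), 7.700961112976074) [0.39896671 0.05761091 0.02414094] [0.69720646 0.21250304 0.07828107]
54 [0.13917493 0.10122241] 0.0007055066443827718
54 [0.1358992  0.01646406] 0.0006459152783531289
chart (array([ 596.94262695, -150.25549316]), (122.1439208984375, 143.81594848632812), 78.0980453491211)
strip (array([ 589.85620117, -155.6161499 ]), (165.5634765625, 160.83164978027344), 83.6224365234375)
```

>>> apply_moves(series=[[[-27.8, -26.9, 0], [0, 0, 0]], [[-27.8, -26.9, 0], [0, 0, 0]], [[-27.8, -26.9, 0], [0, 0, 0]], [[-27.8, -26.9, 0], [0, 0, 0]], [[-27.8, -26.9, 0], [0, 0, 0]], [[-27.8, -26.9, 0], [0, 0, 0]], [[-27.8, -26.9, 0], [0, 0, 0]], [[-27.8, -26.9, 0], [0, 0, 0]], [[-27.8, -26.9, 0], [0, 0, 0]], [[-27.8, -26.9, 0], [0, 0, 0]], [[-27.8, -26.9, 0], [0, 0, 0]], [[-27.8, -26.9, 0], [0, 0, 0]]], claw=0.8)

```text
t: 1.1
tool_pos: [0.4081, 0.1455, 0.4046]
orientation: [-0.542, -3.094, -0.0]
force: [0.1, 0.0, 0.1]
opening: 0.0743
gripper_force: 0.0
```

>>> apply_moves(series=[[[-27.8, -26.9, 0], [0, 0, 0]], [[-27.8, -26.9, 0], [0, 0, 0]], [[-27.8, -26.9, 0], [0, 0, 0]], [[-27.8, -26.9, 0], [0, 0, 0]], [[-27.8, -26.9, 0], [0, 0, 0]], [[-27.8, -26.9, 0], [0, 0, 0]], [[-27.8, -26.9, 0], [0, 0, 0]], [[-27.8, -26.9, 0], [0, 0, 0]], [[-27.8, -26.9, 0], [0, 0, 0]], [[-27.8, -26.9, 0], [0, 0, 0]], [[-27.8, -26.9, 0], [0, 0, 0]], [[-27.8, -26.9, 0], [0, 0, 0]]])

```text
t: 2.1
tool_pos: [0.6124, -0.2715, 0.4039]
orientation: [-0.542, -3.094, -0.001]
force: [0.2, 0.3, 0.5]
opening: 0.0744
gripper_force: 0.0
```

>>> apply_moves(series=[[[0, 0, 0], [0, 0, 0.121]], [[0, 0, 0], [0, 0, 0.121]], [[0, 0, 0], [0, 0, 0.121]], [[0, 0, 0], [0, 0, 0.121]], [[0, 0, 0], [0, 0, 0.121]], [[0, 0, 0], [0, 0, 0.121]], [[0, 0, 0], [0, 0, 0.121]], [[0, 0, 0], [0, 0, 0.121]], [[0, 0, 0], [0, 0, 0.121]], [[0, 0, 0], [0, 0, 0]], [[0, 0, 0], [0, 0, 0]]])

```text
t: 3.02
tool_pos: [0.6119, -0.2696, 0.4042]
orientation: [-2.061, -2.37, 0.0]
force: [-0.4, -0.5, -0.1]
opening: 0.0744
gripper_force: 0.0
```

```bash
cat >> h.py <<'E'
from scipy.spatial.transform import Rotation as Ro
LC=np.array([.5487,.1345]);PSI=.1366;LR=np.array([[np.cos(PSI),np.sin(PSI)],[-np.sin(PSI),np.cos(PSI)]])
def st():
    s=robot.read_state();R=Ro.from_rotvec(s["orientation"]).as_matrix();p=s["tool_pos"]
    print("t",s["t"],"tcp",np.round(p,4),"loom xy",np.round(LR@(p[:2]-LC),4),"yaw-psi",round(np.arctan2(R[1,1],R[0,1])-PSI,4),"tilt",np.round(R[2,:2],3),"F",np.round(s["force"],1),"open",s["opening"])
E
python3 -c "from h import *;st()"
```

```text
t 3.0167 tcp [ 0.6119 -0.2696  0.4042] loom xy [ 0.0076 -0.409 ] yaw-psi 0.0023 tilt [ 0.    -0.001] F [-0.4 -0.5 -0.1] open 0.0744464023436233
```

>>> apply_moves(series=[[[0, 0, 20], [0, 0, 0]], [[0, 0, 20], [0, 0, 0]], [[0, 0, 20], [0, 0, 0]], [[0, 0, 20], [0, 0, 0]], [[0, 0, 20], [0, 0, 0]], [[0, 0, 20], [0, 0, 0]], [[0, 0, 20], [0, 0, 0]], [[0, 0, 20], [0, 0, 0]], [[0, 0, 20], [0, 0, 0]], [[0, 0, 20], [0, 0, 0]], [[0, 0, 10], [0, 0, 0]], [[0, 0, 3], [0, 0, -0.002]]])

```text
t: 4.02
tool_pos: [0.6108, -0.2691, 0.1888]
orientation: [-2.058, -2.368, 0.002]
force: [0.0, 0.6, -0.6]
opening: 0.0744
gripper_force: 0.0
```

>>> apply_moves(series=[[[7, 0, 0], [0, 0, 0]], [[7, 0, 0], [0, 0, 0]], [[7, 0, 0], [0, 0, 0]], [[7, 0, 0], [0, 0, 0]], [[7, 0, 0], [0, 0, 0]], [[7, 0, 0], [0, 0, 0]], [[7, 0, 0], [0, 0, 0]], [[7, 0, 0], [0, 0, 0]], [[7, 0, 0], [0, 0, 0]], [[7, 0, 0], [0, 0, 0]], [[7, 0, 0], [0, 0, 0]], [[7, 0, 0], [0, 0, 0]]])

```text
t: 5.02
tool_pos: [0.6003, -0.1857, 0.1917]
orientation: [-2.064, -2.368, 0.0]
force: [0.9, -0.9, -0.4]
opening: 0.0747
gripper_force: 0.6
```

```bash
python3 - <<'E'
from h import *
st()
p,d=robot.read_camera("top");cv2.imwrite("pics/t1.png",p)
p2,d=robot.read_camera("scene");cv2.imwrite("pics/s1.png",p2)
cv2.imwrite("pics/c1.png",np.hstack([cv2.resize(p[160:300,240:440],(800,560))[:, 160:560],cv2.resize(p2[200:340,200:300],(400,560))]))
E
```

```text
t 5.0167 tcp [ 0.6003 -0.1857  0.1917] loom xy [ 0.0075 -0.3243] yaw-psi 0.0004 tilt [ 0. -0.] F [ 0.9 -0.9 -0.4] open 0.07470435905088828
```

View pics/c1.png

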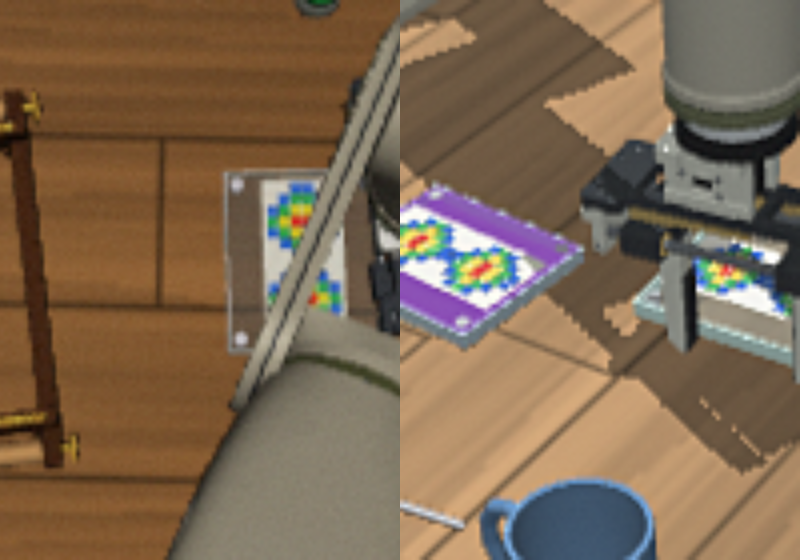

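>>> apply_moves(series=[[[7, 0, 0], [0, 0, 0]], [[7, 0, 0], [0, 0, 0]], [[7, 0, 0], [0, 0, 0]], [[7, 0, 0], [0, 0, 0]], [[7, 0, 0], [0, 0, 0]], [[0, 0, 0], [0, 0, 0]]])

```text
t: 5.62
tool_pos: [0.5954, -0.1502, 0.1915]
orientation: [-2.062, -2.368, -0.0]
force: [-0.6, 0.5, 0.5]
opening: 0.0741
gripper_force: 0.0
```

```bash
python3 - <<'E'
from h import *
st()
p,d=robot.read_camera("top");cv2.imwrite("pics/t2.png",p)
c=p[190:265,300:400];cv2.imwrite("pics/c2.png",cv2.resize(c,None,fx=8,fy=8,interpolation=cv2.INTER_NEAREST))
E
```

```text
t 5.6167 tcp [ 0.5954 -0.1502  0.1915] loom xy [ 0.0075 -0.2884] yaw-psi 0.0014 tilt [ 0.001 -0.001] F [-0.6  0.5  0.5] open 0.07410950654296723
```

View pics/c2.png

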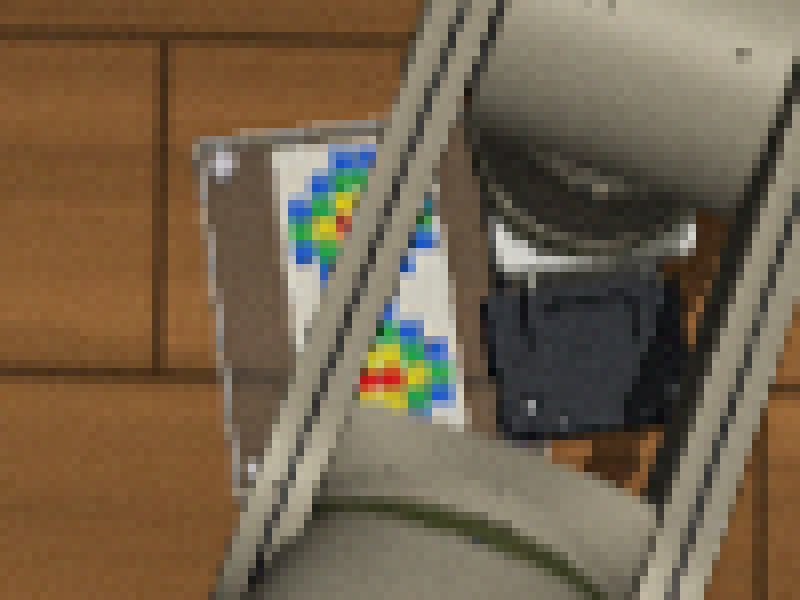

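The chart has swung square to the loom. Its left corners are at top pixels of about (324.2,207.2) and (329.2,251.7).

```bash
python3 - <<'E'
from h import *
a,b=ray("top",[[324.2,207.2],[329.2,251.7]],.008)
print(a,b,LR@(a-LC),LR@(b-LC),np.linalg.norm(a-b),np.arctan2(*(a-b)[::-1])-PSI)
# magnet NW
print(LR@(ray("top",[[300+222/8-.5,190+163/8-.5]],.012)[0]-LC))
E
```

```text
[ 0.62646895 -0.01726271] [ 0.48859184 -0.03543754] [ 0.05637814 -0.16093923] [-0.08268957 -0.16016926] 0.13906984404912975 -0.005536613384070854
[ 0.04628314 -0.16918012]
```

>>> apply_moves(series=[[[-8, 0, 0], [0, 0, 0]], [[0, -10, 0], [0, 0, 0]], [[0, -11, 0], [0, 0, 0]], [[0, 0, 0], [0, 0, 0]], [[4, 0, 0], [0, 0, 0]], [[3, 0, 0], [0, 0, 0]], [[3, 0.3, 0], [0, 0, 0]], [[4, 0.5, 0], [0, 0, 0]], [[5, 0.6, 0], [0, 0, 0]], [[6, 0.8, 0], [0, 0, 0]], [[7, 0.9, 0], [0, 0, 0]], [[7, 0.9, 0], [0, 0, 0]]])

```text
t: 6.67
tool_pos: [0.5748, -0.1226, 0.1919]
orientation: [2.064, 2.368, 0.0]
force: [-0.2, -1.9, 1.6]
opening: 0.0742
gripper_force: 0.8
```

>>> apply_moves(series=[[[7, 0.9, 0], [0, 0, 0]], [[7, 0.9, 0], [0, 0, 0]], [[7, 0.9, 0], [0, 0, 0]], [[7, 0.9, 0], [0, 0, 0]], [[7, 0.9, 0], [0, 0, 0]], [[7, 0.9, 0], [0, 0, 0]], [[7, 0.9, 0], [0, 0, 0]], [[7, 0.9, 0], [0, 0, 0]], [[6, 0.8, 0], [0, 0, 0]], [[4, 0.6, 0], [0, 0, 0]], [[2, 0.3, 0], [0, 0, 0]], [[0, 0, 0], [0, 0, 0]]])

```text
t: 7.67
tool_pos: [0.5741, -0.0542, 0.1916]
orientation: [-2.063, -2.368, -0.0]
force: [0.5, -0.0, 0.3]
opening: 0.0745
gripper_force: 0.0
```

```bash
python3 - <<'E'
from h import *
st()
p,d=robot.read_camera("top");cv2.imwrite("pics/t3.png",p)
c=p[190:265,270:370];cv2.imwrite("pics/c3.png",cv2.resize(c,None,fx=8,fy=8,interpolation=cv2.INTER_NEAREST))
E
```

```text
t 7.6667 tcp [ 0.5741 -0.0542  0.1916] loom xy [-0.0006 -0.1904] yaw-psi 0.0009 tilt [ 0. -0.] F [ 0.5 -0.   0.3] open 0.07452936523200113
```

View pics/c3.png

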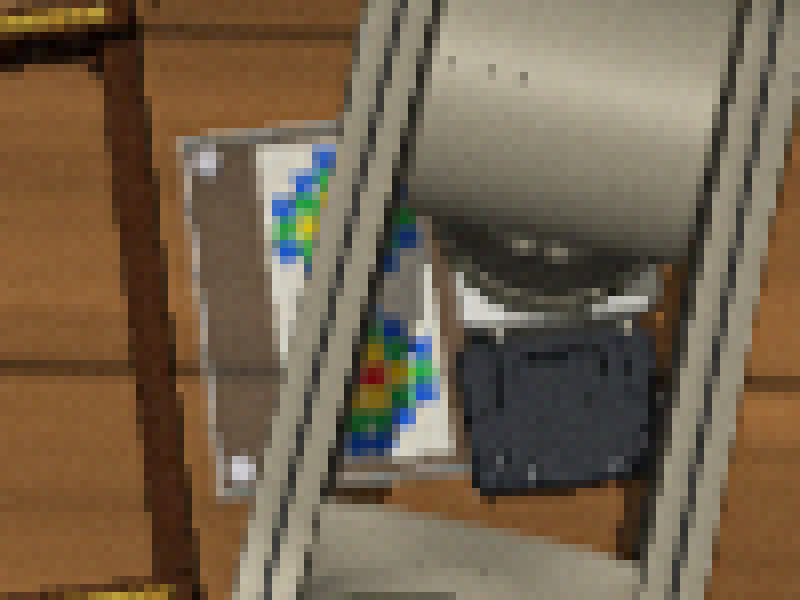

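The chart is still square and just right of the loom. Its left corners are at top pixels (292.0,206.9) and (296.9,251.7).

```bash
python3 - <<'E'
from h import *
a,b=ray("top",[[292,206.9],[296.9,251.7]],.008)
print(LR@(a-LC),LR@(b-LC),np.linalg.norm(a-b),np.arctan2(*(a-b)[::-1])-PSI)
E
```

```text
[ 0.06869463 -0.06214902] [-0.07141589 -0.06190622] 0.1401107276619024 -0.0017329244033949254
```

>>> apply_moves(series=[[[4, 0, 0], [0, 0, 0]], [[6, 0.2, 0], [0, 0, 0]], [[7, 0.2, 0], [0, 0, 0]], [[7, 0.2, 0], [0, 0, 0]], [[7, 0.2, 0], [0, 0, 0]], [[7, 0.2, 0], [0, 0, 0]], [[7, 0.2, 0], [0, 0, 0]], [[7, 0.2, 0], [0, 0, 0]], [[7, 0, 0], [0, 0, 0]], [[7, 0, 0], [0, 0, 0]], [[7, 0, 0], [0, 0, 0]], [[7, 0, 0], [0, 0, 0]]])

```text
t: 8.72
tool_pos: [0.5645, 0.0253, 0.1918]
orientation: [2.064, 2.368, 0.0]
force: [0.4, -0.9, -0.0]
opening: 0.0743
gripper_force: 0.4
```

>>> apply_moves(series=[[[7, 0, 0], [0, 0, 0]], [[7, 0, 0], [0, 0, 0]], [[6, 0, 0], [0, 0, 0]], [[5, 0, 0], [0, 0, 0]], [[5, 0, 0], [0, 0, 0]], [[4, 0, 0], [0, 0, 0]], [[3, 0, 0], [0, 0, 0]], [[2, 0, 0], [0, 0, 0]], [[1, 0, 0], [0, 0, 0]], [[0, 0, 0], [0, 0, 0]], [[0, 0, 0], [0, 0, 0]]])

```text
t: 9.63
tool_pos: [0.5592, 0.0643, 0.1918]
orientation: [-2.064, -2.368, -0.0]
force: [-0.7, -0.5, 1.1]
opening: 0.074
gripper_force: 0.0
```

```bash
python3 -c "from h import *;st()"
```

```text
t 9.6333 tcp [0.5592 0.0643 0.1918] loom xy [ 0.0008 -0.071 ] yaw-psi 0.0003 tilt [0. 0.] F [-0.7 -0.5  1.1] open 0.07399161163922138
```

>>> apply_moves(series=[[[-15, 0, 0], [0, 0, 0]], [[-30, 0, 0], [0, 0, 0]], [[-30, 0, -10], [0, 0, 0]], [[-30, 0, -10], [0, 0, 0]], [[-30, 0, 0], [0, 0, 0]], [[-30, 0, 0], [0, 0, 0]], [[-30, 0, 0], [0, 0, 0]], [[-30, 0, 0], [0, 0, 0]], [[-20, 0, 0], [0, 0, 0]], [[0, 0, 0], [0, 0, 0]]])

```text
t: 10.47
tool_pos: [0.5928, -0.1826, 0.2121]
orientation: [2.067, 2.363, -0.001]
force: [0.7, 0.5, 0.1]
opening: 0.0742
gripper_force: 0.0
```

```bash
python3 - <<'E'
from h import *
st()
p,d=robot.read_camera("top");cv2.imwrite("pics/t4.png",p);np.save("t4d.npy",d)
c=p[175:290,240:330];cv2.imwrite("pics/c4.png",cv2.resize(c[18:],None,fx=6,fy=6,interpolation=cv2.INTER_NEAREST))
W=cloud("top",d);z=W[...,2];v,u=np.mgrid[:480,:640]
for n,dd in(("before",np.load("top_d.npy")),("now",d)):
    W=cloud("top",dd);z=W[...,2]
    m=(u>240)&(u<305)&(v>175)&(v<288)&(z>.055)&(z<.085); print(n,rect(W[m][:,:2]))
E
```

```text
t 10.4667 tcp [ 0.5928 -0.1826  0.2121] loom xy [ 0.0005 -0.3201] yaw-psi -0.0033 tilt [-0.002  0.001] F [0.7 0.5 0.1] open 0.07416433515086565
before (array([548.70678711, 134.81880188]), (233.58343505859375, 98.23101043701172), 8.00784969329834)
now (array([548.67004395, 134.75167847]), (233.16050720214844, 97.67951202392578), 7.920428276062012)
```

View pics/c4.png

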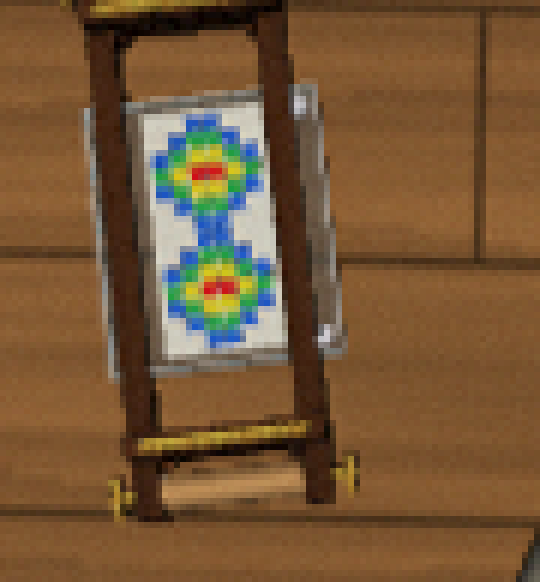

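The block lies under the loom and the loom hasn't moved. The block's corners in the crop are about (86,110), (110,378), (316,84) and (346,354).

```bash
python3 - <<'E'
from h import *
q=np.array([[86,110],[110,378],[316,84],[346,354]])/6+[240,193]-.5
L=(ray("top",q,.010)-LC)@LR.T
print(np.round(L,4),L.mean(0))
# sub-pixel edges: rails & block along rows
p=cv2.imread("pics/t4.png").astype(int)
for r in (225,235): print(r,[tuple(p[r,c]) for c in list(range(252,264))+list(range(286,302))])
E
```

```text
[[ 0.0696  0.0562]
 [-0.0696  0.058 ]
 [ 0.0695 -0.0628]
 [-0.0711 -0.0628]] [-0.00041695 -0.00286023]
225 [(np.int64(56), np.int64(103), np.int64(145)), (np.int64(51), np.int64(94), np.int64(139)), (np.int64(60), np.int64(100), np.int64(141)), (np.int64(112), np.int64(135), np.int64(155)), (np.int64(63), np.int64(80), np.int64(90)), (np.int64(21), np.int64(38), np.int64(67)), (np.int64(8), np.int64(26), np.int64(57)), (np.int64(17), np.int64(36), np.int64(63)), (np.int64(19), np.int64(36), np.int64(68)), (np.int64(22), np.int64(30), np.int64(53)), (np.int64(56), np.int64(73), np.int64(88)), (np.int64(67), np.int64(83), np.int64(105)), (np.int64(19), np.int64(37), np.int64(66)), (np.int64(16), np.int64(37), np.int64(68)), (np.int64(22), np.int64(39), np.int64(69)), (np.int64(19), np.int64(38), np.int64(69)), (np.int64(33), np.int64(45), np.int64(56)), (np.int64(69), np.int64(90), np.int64(107)), (np.int64(67), np.int64(90), np.int64(108)), (np.int64(73), np.int64(90), np.int64(106)), (np.int64(115), np.int64(130), np.int64(142)), (np.int64(48), np.int64(91), np.int64(140)), (np.int64
[... 807 characters left out ...]
57), np.int64(71), np.int64(78)), (np.int64(11), np.int64(31), np.int64(62)), (np.int64(20), np.int64(36), np.int64(63)), (np.int64(21), np.int64(37), np.int64(71)), (np.int64(22), np.int64(40), np.int64(70)), (np.int64(31), np.int64(42), np.int64(53)), (np.int64(61), np.int64(75), np.int64(88)), (np.int64(55), np.int64(71), np.int64(84)), (np.int64(71), np.int64(85), np.int64(95)), (np.int64(124), np.int64(132), np.int64(135)), (np.int64(32), np.int64(64), np.int64(99)), (np.int64(36), np.int64(68), np.int64(103)), (np.int64(34), np.int64(68), np.int64(99)), (np.int64(38), np.int64(67), np.int64(103)), (np.int64(35), np.int64(66), np.int64(100)), (np.int64(37), np.int64(66), np.int64(102))]
```

>>> apply_moves(series=[[[30, 0, 0], [0, 0, 0]], [[30, 0, 0], [0, 0, 0]], [[30, 0, 10], [0, 0, 0]], [[30, 0, 10], [0, 0, 0]], [[30, 0, 0], [0, 0, 0]], [[30, 0, 0], [0, 0, 0]], [[30, 0, 0], [0, 0, 0]], [[15, 0, 0], [0, 0, 0]], [[10, 0, 0], [0, 0, 0]], [[5, 0, 0], [0, 0, 0]], [[0, 0, 0], [0, 0, 0]], [[0, 0, 0], [0, 0, 0]]])

```text
t: 11.52
tool_pos: [0.5599, 0.0591, 0.1918]
orientation: [2.064, 2.368, -0.0]
force: [0.4, 0.1, 0.2]
opening: 0.0746
gripper_force: 0.0
```

```bash
python3 - <<'E'
from h import *
st()
print((ray("top",[[256.3,225],[256.3+.9,235]],.034)-LC)@LR.T,(ray("top",[[289.8,225],[290.9,235]],.016)-LC)@LR.T)
E
```

```text
t 11.5167 tcp [0.5599 0.0591 0.1918] loom xy [ 0.0008 -0.0763] yaw-psi 0.0006 tilt [-0.  0.] F [0.4 0.1 0.2] open 0.07455236862338634
[[ 0.02085588  0.05106003]
 [-0.00992847  0.05145473]] [[ 0.01200525 -0.04949208]
 [-0.01912721 -0.04948427]]
```

>>> apply_moves(series=[[[3, 0, 0], [0, 0, 0]], [[2, 0, 0], [0, 0, 0]], [[1.5, 0, 0], [0, 0, 0]], [[1, 0, 0], [0, 0, 0]], [[1, 0, 0], [0, 0, 0]], [[0.5, 0, 0], [0, 0, 0]], [[0, 0, 0], [0, 0, 0]], [[0, 0, 0], [0, 0, 0]]])

```text
t: 12.18
tool_pos: [0.5586, 0.0682, 0.1917]
orientation: [2.064, 2.368, -0.0]
force: [0.5, -0.5, 0.7]
opening: 0.0745
gripper_force: 0.5
```

```bash
python3 -c "from h import *;st()"
```

```text
t 12.1833 tcp [0.5586 0.0682 0.1917] loom xy [ 0.0008 -0.0671] yaw-psi 0.0003 tilt [-0.  0.] F [ 0.5 -0.5  0.7] open 0.07446007749351058
```

>>> apply_moves(series=[[[-10, 0, 0], [0, 0, 0]], [[-30, 0, 0], [0, 0, 0]], [[-30, 0, -10], [0, 0, 0]], [[-30, 0, -10], [0, 0, 0]], [[-30, 0, 0], [0, 0, 0]], [[-30, 0, 0], [0, 0, 0]], [[-30, 0, 0], [0, 0, 0]], [[-30, 0, 0], [0, 0, 0]], [[-20, 0, 0], [0, 0, 0]], [[0, 0, 0], [0, 0, 0]]])

```text
t: 13.02
tool_pos: [0.5914, -0.1741, 0.2121]
orientation: [2.067, 2.363, -0.001]
force: [1.0, -0.1, 0.4]
opening: 0.0744
gripper_force: 0.0
```

```bash
python3 - <<'E'
from h import *
st()
p,d=robot.read_camera("top");cv2.imwrite("pics/t5.png",p)
c=p[193:290,240:330];cv2.imwrite("pics/c5.png",cv2.resize(c,None,fx=6,fy=6,interpolation=cv2.INTER_NEAREST))
E
```

```text
t 13.0167 tcp [ 0.5914 -0.1741  0.2121] loom xy [ 3.000e-04 -3.115e-01] yaw-psi -0.0031 tilt [-0.002  0.001] F [ 1.  -0.1  0.4] open 0.07435233611988369
```

View pics/c5.png

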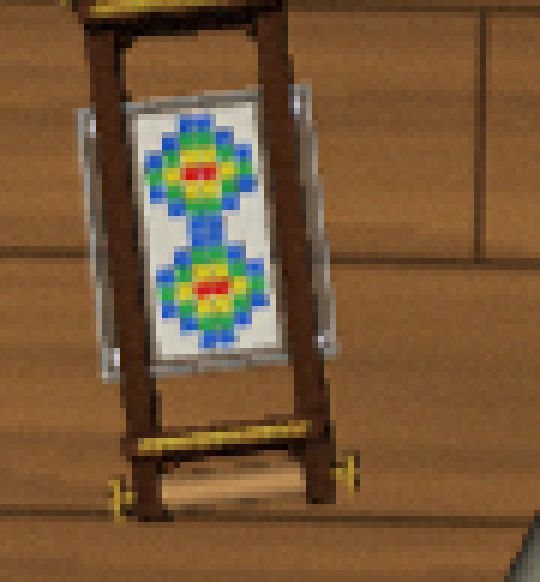

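The block shows evenly on both sides, its edges at crop (79,110)–(105,381) and (309,84)–(338,352), and it is square to the rails.

```bash
python3 - <<'E'
from h import *
q=np.array([[79,110],[105,381],[309,84],[338,352]])/6+[240,193]-.5
L=(ray("top",q,.010)-LC)@LR.T
print(np.round(L,4),L.mean(0)); print(robot.close_job())
E
```

```text
[[ 0.07    0.0598]
 [-0.0709  0.0607]
 [ 0.0699 -0.0593]
 [-0.0696 -0.0589]] [-0.00014922  0.000587  ]
the job is handed in; nothing more can be done
None
```

I pushed the clear chart block in under the loom and handed the job in at about 13 s. The final camera measurement put it square to the rails and within about 1 mm of centre, with roughly 10 mm showing beyond each rail; when last measured, shortly before the final 4 mm push, the loom had not moved.

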